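# Offer up a cover plate over a drilled flange

## Robot

A 6-joint arm with a two-finger parallel gripper is mounted at the origin on the work surface. World frame = base frame: x ahead of the robot, y to its left, z up, the work surface at z = 0. Lengths are in m, angles in rad, forces in N, time in s.
With the tool pointing down it reaches from about 0.3 to 0.875 m from the base axis. Payload 6.4 kg.
Tool frame: the origin (TCP) lies on the centre line of the jaws, within the pads' length; the fingertips stand 11 mm ahead of it and the grasp point (between the pads) lies 8 mm behind it; x points along the fingers, y is the direction in which the jaws open and shut, and the axes are right-handed (so a half turn about x gives the same grasp; the last joint's range is limited). The gripper opens to 85 mm and grips with 20 to 120 N. Pads are 22 mm wide; open, the fingers measure 114 mm over their backs; the gripper's body (76 mm by 85 mm) begins 54 mm behind the grasp point. The pads swing forward as they close: fully open they stand 13 mm farther back than shut.
Start: joints at [0.985, 0.181, 1.607, -0, 1.354, -0.206], TCP at [0.213, 0.534, 0.242] pointing down, gripper open.
Joint ranges: [-2.99, 2.99], [-0.89, 2.07], [0.3, 2.58], [-1.14, 4.28], [0, 2.63], [-3.12, 3.12]. Speed limits (rad/s): [2.57, 2.57, 3.01, 3.14, 3.14, 3.14].

## Interface

Orientations are given as a unit quaternion [w, x, y, z].
In Python, from bench import ctrl, camera, hand_in gives the robot as it stands. The module is installed in compiled form; this text tells all that it offers.
- The arm moves only by the tool drive_tool, never from a script. Its argument "increments" is a list of rows, each a list of 7 numbers: the shift along the tool's x, y, z in m, then the turn, a rotation vector about the tool's x, y, z in degrees, then the gripper's target within -1 to 1 (fully open at 1, half-way at 0, shut at -1). In form: [[dx, dy, dz, rx, ry, rz, claw], ...]. A call has 1 to 10 rows; each row shifts and turns the commanded pose from where the row before left it, along the tool's axes as they then stand; what a row does not reach is not made up. A row lasts 1/8 s, in which the tool goes at most 62.5 mm and 10.7 degrees, less where a joint would pass 70% of its speed; a pose out of reach is approached as far as the arm can. A call is refused whole if a number of a shift passes 0.0625 or a number of a turn 10.7, either way. A call with a gripper value outside its range is refused whole. The fingers move at their own pace and stop on an object; the grip force is fixed at half the most. Time passes only in rows, so rows that do not move let the fingers close. It gives the time, the measured TCP pose, the force and the opening at its end, in the units of the state.
- ctrl.get_obs(): the state, without advancing time (a new reading comes with each control period).
- camera(name): name is "scene" or "side" or "wrist"; returns a dict with "img" (400x640x3 uint8, red, green, blue), "depth" (400x640 float32, m along the optical axis (not along the pixel's ray), 0 where there is no reading), "fx", "fy", "cx", "cy" (pixels), "world_from_camera" (4x4, takes a point from camera to world coordinates); the wrist camera has in their place "hand_eye" (4x4, takes a point from camera to tool coordinates, whose origin is the TCP and whose axes are the tool frame's). Camera axes: x right, y down, z forward; pixel columns grow to the right and rows downward; lengths in m; the calibration is good to about 2 mm. A picture is of the moment at which its call begins: read the wrist's pose just before it.
- hand_in(): hands the job in, once; it reports no verdict.
The state is a dict: "time_s": time; "q": joint angles; "dq": joint speeds; "joint_efforts": joint torques, N m; "eef_pos": TCP position; "eef_rot": TCP orientation; "wrist_force": force on the tool from outside, world axes, zero at the start; "torque": the same for the moment, N m; "opening": opening from 0.0 (shut) to 1.0 (fully open).
Only numpy, scipy, OpenCV 4.12 (cv2) and the standard library are available. Lean on these libraries where they do the work, as an engineer would, in place of code of your own. Each camera call takes 0.05 s, during which the arm holds its last target.

## Task

The blue housing is ready for its cover: lift the red dust cap out of the flange, set it down (do not drop it) fully seated in the yellow cap holder and let go. Then pick up the cover plate by its handle and hold it level, hovering about 2 cm above the flange without ever touching it, turned and placed so that from straight above each threaded hole shows whole inside a hole of the plate; either way round will do. Finish while still holding the plate there, steady and in the gripper, and leave the wrench, the jar and the angle offcut where they are.

Things in the scene. Friction and masses are not known exactly. Their poses are not given: they have to be found in the camera images.
- housing: Blue welded housing, fixed to the table; foot plate 150 x 104 x 8 mm. On top an aluminium flange 130 (x) x 90 (y) x 14 mm, its top face 64 mm above the table, with a central bore 40 mm wide, 14 mm deep, and four threaded holes 8 mm wide at x = +-50, y = +-31 mm. Origin: centre of its underside, on the table; z up, x along the 130 mm side. May stand turned.
- flange_top (a point): Centre of the housing's flange top face (at the bore's mouth), 64 mm above the table; axes as the housing's.
- cap: Loose red plastic dust cap, 0.05 kg, at first in the flange's bore: a disc 56 mm wide, 5 mm thick, that rests on the rim; below it a spigot 34 mm wide (29 at its end), 10 mm long; above it a round upright grip 26 mm wide, from 5 to 38 mm above the disc's underside. Origin: centre of the disc's underside, the face that seats; z up along the grip.
- holder: Cap holder: a yellow block 90 x 90 x 22 mm fixed to the table, with one bore 42 mm wide and 15 mm deep in the middle of its top. Origin: centre of its underside, on the table; z up.
- holder_mouth (a point): Centre of the mouth of the holder's bore, in its top face, 22 mm above the table. With the cap seated the cap's origin lies here.
- cover: Loose dark steel plate 130 (x) x 90 (y) x 5 mm, 0.3 to 0.55 kg, flat on the table; four 16 mm holes at x = +-50, y = +-31 mm. Rigid green bow handle on top: level bar along x over the middle, 80 mm long, 12 mm wide (y), 31 to 45 mm above the plate's underside; legs at both ends leave 58 mm of bar free, 26 mm clear under it. Origin: centre of underside; z up. Same after a half turn.
- thread0 (a point): Centre of a threaded hole (8 mm) in the flange's top face, at x, y = +50, +31 mm in the housing's frame.
- thread1 (a point): Centre of a threaded hole (8 mm) in the flange's top face, at x, y = -50, +31 mm in the housing's frame.
- thread2 (a point): Centre of a threaded hole (8 mm) in the flange's top face, at x, y = -50, -31 mm in the housing's frame.
- thread3 (a point): Centre of a threaded hole (8 mm) in the flange's top face, at x, y = +50, -31 mm in the housing's frame.
- hole0 (a point): Centre of a 16 mm hole in the cover plate, at its underside, at x, y = +50, +31 mm in the plate's frame.
- hole1 (a point): Centre of a 16 mm hole in the cover plate, at its underside, at x, y = -50, +31 mm in the plate's frame.
- hole2 (a point): Centre of a 16 mm hole in the cover plate, at its underside, at x, y = -50, -31 mm in the plate's frame.
- hole3 (a point): Centre of a 16 mm hole in the cover plate, at its underside, at x, y = +50, -31 mm in the plate's frame.
- wrench: Bystander: loose steel wrench 160 mm long lying flat on the table. Origin: at its underside; x along it.
- jar: Bystander: loose closed round glass jar with a paper label and a grey lid, 60 mm wide, 70 mm tall. Origin: centre of its underside.
- angle: Bystander: loose dark offcut of steel angle, 90 x 45 mm, 45 mm tall. Origin: centre of its underside.
Not all that is in view belongs to the job. What is shaped like the cover but purple or turquoise is not meant. Of the things that look like the cap, the smaller one is meant.

How it is judged:
On the way, in this order (a step that is already met when the one before it is completed fails the run):
1. the dust cap sits fully in the cap holder and is let go (horizontal distance between cap and holder_mouth below 0.007 m and z of cap in the frame of holder_mouth between -0.004 and 0.004 m and angle between cap's own z axis and vertical below 0.08 rad and contact force between the fingers and cap below 0.1 N), for 0.2 s.
2. the cover plate is gripped and raised over flange height (height (world z) of cover above 0.07 m and contact force between the fingers and cover above 1 N), for 0.2 s.
At the end, for the whole second after the job is handed in: Plate gripped and still, level within 0.09 rad, underside 8 to 35 mm above the flange, not touching the housing, each hole centre within 4 mm of a thread centre (seen from above); cap released, upright, within 7 mm of the holder bore centre, its disc within 4 mm of the holder top (all of step 1 and z of cover in the frame of flange_top between 0.008 and 0.035 m and angle between cover's own z axis and vertical below 0.09 rad and ((horizontal distance between hole0 and thread0 below 0.004 m and horizontal distance between hole1 and thread1 below 0.004 m and horizontal distance between hole2 and thread2 below 0.004 m and horizontal distance between hole3 and thread3 below 0.004 m) or (horizontal distance between hole0 and thread2 below 0.004 m and horizontal distance between hole1 and thread3 below 0.004 m and horizontal distance between hole2 and thread0 below 0.004 m and horizontal distance between hole3 and thread1 below 0.004 m)) and contact force between the fingers and cover above 1 N and contact force between cover and housing below 0.1 N and linear speed of cover below 0.03 m/s and angular speed of cover below 0.2 rad/s); the arm keeps its last pose, push and grip.
It fails at once if the cover plate touches the housing (contact force between cover and housing above 1 N).
It fails at once if the cap is dropped (falls freely, faster than 0.5 m/s, out of the gripper) (linear speed of cap above 0.5 m/s and contact force between the fingers and cap below 0.05 N).
It fails at once if the wrench is moved by more than 30 mm or tipped (distance of wrench from where it was at the start of the episode above 0.03 m or angle between wrench's own z axis and vertical above 0.5 rad).
It fails at once if the jar is moved by more than 30 mm or tipped (distance of jar from where it was at the start of the episode above 0.03 m or angle between jar's own z axis and vertical above 0.5 rad).
It fails at once if the angle offcut is moved by more than 30 mm or tipped (distance of angle from where it was at the start of the episode above 0.03 m or angle between angle's own z axis and vertical above 0.5 rad).
It also fails if it takes over 62 s, if anything falls off the work surface, if the arm or the gripper's body presses on something with over 40 N, if the wrist force passes 120 N, or if a joint passes its speed limit or range.

## Working session

There is one attempt and no reset: what is moved stays moved. The work goes in short steps, Python scripts to look and compute and a tool call to move; the robot and the scene stay as the last step left them, time stands still between calls to the robot, and variables do not carry over. Pictures are saved under pics/ and viewed, and the job is handed in when it is done.

Besides the shell and the picture viewer there is one more tool, called by a JSON object that holds its "op" and its "data". drive_tool: Moves the arm, as the interface text tells. Its arguments: {"type":"object","properties":{"increments":{"type":"array","items":{"type":"array","items":{"type":"number"}}}},"required":["increments"]}

```bash
mkdir -p pics
cat > h.py <<'E'
import numpy as np, cv2, pickle
from bench import ctrl, camera, hand_in
from scipy.spatial.transform import Rotation as R
def pose(o=None):
    o=o or ctrl.get_obs(); T=np.eye(4); q=o['eef_rot']; T[:3,:3]=R.from_quat([q[1],q[2],q[3],q[0]]).as_matrix(); T[:3,3]=o['eef_pos']; return T
def snap(name,tag):
    T=pose(); c=dict(camera(name))
    c['W']=np.array(c['world_from_camera']) if name!='wrist' else T@np.array(c['hand_eye'])
    pickle.dump(c,open(f'pics/{tag}.pkl','wb')); cv2.imwrite(f'pics/{tag}.png',c['img'][...,::-1]); return c
def load(tag): return pickle.load(open(f'pics/{tag}.pkl','rb'))
def px(c,u,v,z=None):
    W=c['W']; d=np.array([(u-c['cx'])/c['fx'],(v-c['cy'])/c['fy'],1.])
    if z is None:
        return W[:3,:3]@(d*c['depth'][int(round(v)),int(round(u))])+W[:3,3]
    r=W[:3,:3]@d; return W[:3,3]+r*(z-W[2,3])/r[2]
def cloud(c):
    v,u=np.mgrid[:400,:640]; D=c['depth']; P=np.stack([(u-c['cx'])/c['fx']*D,(v-c['cy'])/c['fy']*D,D],-1); return P@c['W'][:3,:3].T+c['W'][:3,3]
def crop(c,tag,u0,v0,u1,v1,s=4):
    cv2.imwrite(f'pics/{tag}.png',cv2.resize(c['img'][v0:v1,u0:u1,::-1],None,fx=s,fy=s,interpolation=cv2.INTER_CUBIC))
E
python3 - <<'E'
from h import *
for n in ['scene','side','wrist']: snap(n,n+'0')
print(ctrl.get_obs()); print(pose())
E
```

```text
{'time_s': 0.15, 'q': array([ 9.84710032e-01,  1.81368899e-01,  1.60773859e+00, -5.12084953e-06,
        1.35379972e+00, -2.06326546e-01]), 'dq': array([-0.00027565, -0.00289355, -0.00278307,  0.00119476,  0.00032672,
       -0.00056753]), 'joint_efforts': array([ 1.41199175e-04, -4.45266831e+01, -3.51692712e+01, -3.14131548e-04,
        5.93849458e-03, -7.15557439e-05]), 'eef_pos': array([0.21293043, 0.53370238, 0.24161114]), 'eef_rot': array([ 0.69422008,  0.13303013,  0.69457555, -0.13388902]), 'wrist_force': array([-0.2553322 , -0.25799956, -0.29136123]), 'torque': array([ 0.02603887, -0.09196657, -0.01740928]), 'opening': 0.9997337550789818}
[[-7.22923020e-04  3.70695854e-01  9.28754037e-01  2.12930430e-01]
 [-1.09794113e-03  9.28753426e-01 -3.70696464e-01  5.33702380e-01]
 [-9.99999136e-01 -1.28770227e-03 -2.64415007e-04  2.41611135e-01]
 [ 0.00000000e+00  0.00000000e+00  0.00000000e+00  1.00000000e+00]]
```

View pics/scene0.png

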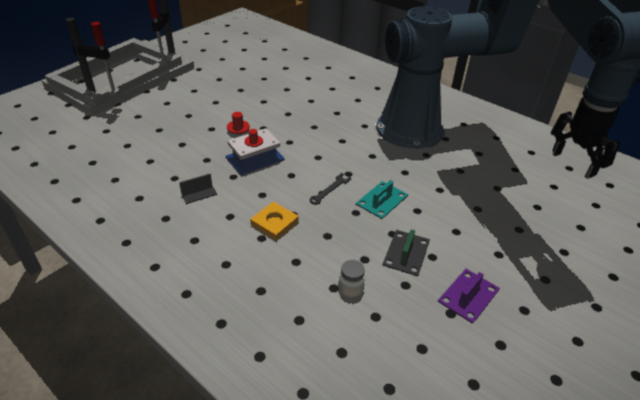

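View pics/side0.png

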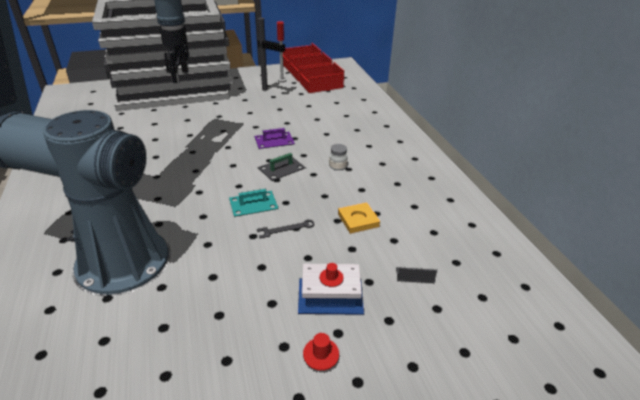

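View pics/wrist0.png

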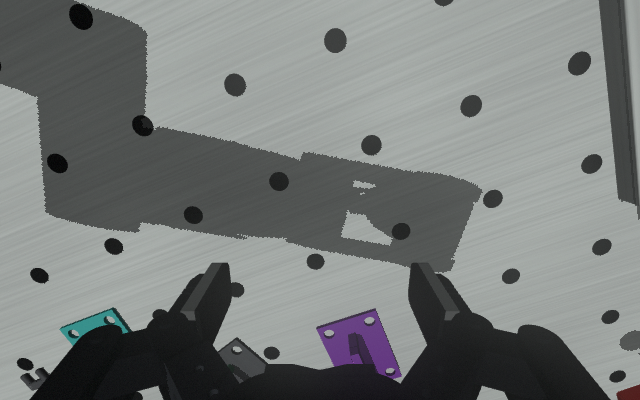

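Seen in the scene view, these could be confused:
- **Cap:** red at (253,137) in the white flange, and red at (238,123), which looks larger and stands on the table. The flange one is meant.
- **Cover:** dark plate with green handle at (407,252), turquoise at (382,197), purple at (469,293). The dark one is meant.
- **Holder:** yellow block at (275,220).

Next I check this in a close crop and measure.

Run:
```python
from h import *
s=load('scene0'); d=load('side0')
a=cv2.resize(s['img'][100:300,180:440,::-1],None,fx=3,fy=3,interpolation=cv2.INTER_CUBIC); cv2.imwrite('pics/c1.png',a)
a=cv2.resize(d['img'][120:380,220:450,::-1],None,fx=2.3,fy=2.3,interpolation=cv2.INTER_CUBIC); cv2.imwrite('pics/c2.png',a)
for c,n in((s,'scene'),(d,'side')):
    P=cloud(c); hsv=cv2.cvtColor(c['img'],cv2.COLOR_RGB2HSV); H,S,V=[hsv[...,i].astype(int) for i in range(3)]
    z=P[...,2]; ws=(P[...,0]<1.1)&(P[...,0]>-.3)&(abs(P[...,1])<1)&(c['depth']>0)&(z<.2)&(z>-.02)
    for nm,m in (('yellow',(H>15)&(H<32)&(S>150)&(z>.016)),('red',((H<8)|(H>172))&(S>150)),('green',(H>60)&(H<85)&(S>60)&(z>.03)&(z<.06)),('flangetop',(S<60)&(z>.055)&(z<.075)),('blue',(H>100)&(H<125)&(S>120)),('turq',(H>80)&(H<95)&(S>150)),('lid',(z>.06)&(z<.08)&(S<60)),('dark',(V<70)&(z>.012)&(z<.06))):
        k,l,st,ce=cv2.connectedComponentsWithStats((m&ws).astype(np.uint8))
        for i in range(1,k):
            if st[i,4]>25:
                q=P[l==i]; print(n,nm,ce[i].round(),st[i,4],np.median(q,0).round(3),q.min(0).round(3),q.max(0).round(3))
```

```text
scene yellow [274. 219.] 754 [ 0.631 -0.008  0.022] [ 0.582 -0.06   0.016] [0.677 0.036 0.027]
scene red [238. 124.] 298 [ 0.406 -0.396  0.024] [ 0.313 -0.484 -0.003] [ 0.435 -0.366  0.067]
scene red [253. 138.] 192 [ 0.473 -0.249  0.073] [ 0.437 -0.283  0.064] [ 0.491 -0.229  0.105]
scene green [408. 242.] 135 [0.488 0.308 0.044] [0.444 0.29  0.03 ] [0.521 0.324 0.049]
scene flangetop [156.  50.] 31 [ 0.295 -0.98   0.059] [ 0.275 -0.998  0.055] [ 0.303 -0.957  0.064]
scene flangetop [121.  79.] 921 [ 0.548 -0.871  0.06 ] [ 0.253 -1.     0.055] [ 0.676 -0.794  0.075]
scene flangetop [390. 119.] 29 [ 0.083 -0.028  0.064] [ 0.069 -0.036  0.056] [ 0.094 -0.017  0.075]
scene flangetop [253. 144.] 675 [ 0.486 -0.245  0.063] [ 0.396 -0.318  0.055] [ 0.543 -0.191  0.07 ]
scene flangetop [352. 271.] 418 [0.669 0.273 0.07 ] [0.638 0.244 0.055] [0.692 0.298 0.074]
scene blue [279. 156.] 37 [ 0.414 -0.205  0.007] [ 0.397 -0.232  0.003] [ 0.428 -0.187  0.019]
scene turq [382. 199.] 782 [0.366 0.148 0.005] [ 0.29   0.096 -0.002] [0.425 0.189 0.05 ]
scene lid [167.  57.] 135 [ 0.299 -0.884  0.065]
[... 3376 characters left out ...]
 0.909 0.037] [0.543 0.899 0.014] [0.565 0.924 0.059]
side dark [172.  92.] 606 [0.172 0.88  0.048] [-0.033  0.866  0.032] [0.403 0.893 0.06 ]
side dark [281. 162.] 114 [0.477 0.296 0.033] [0.443 0.275 0.012] [0.521 0.321 0.047]
side dark [149. 252.] 567 [ 0.073 -0.037  0.033] [ 0.038 -0.093  0.012] [0.113 0.064 0.06 ]
side dark [ 83. 266.] 132 [-0.077 -0.036  0.038] [-0.089 -0.044  0.016] [-0.066 -0.029  0.06 ]
side dark [105. 275.] 134 [-0.026 -0.079  0.036] [-0.033 -0.096  0.012] [-0.017 -0.07   0.059]
side dark [416. 274.] 361 [ 0.679 -0.272  0.029] [ 0.637 -0.288  0.012] [ 0.721 -0.253  0.047]
side dark [332. 301.] 178 [ 0.463 -0.294  0.03 ] [ 0.405 -0.31   0.019] [ 0.511 -0.277  0.039]
```

```bash
ls pics
```

```text
c1.png
c2.png
scene0.pkl
scene0.png
side0.pkl
side0.png
wrist0.pkl
wrist0.png
```

View pics/c1.png

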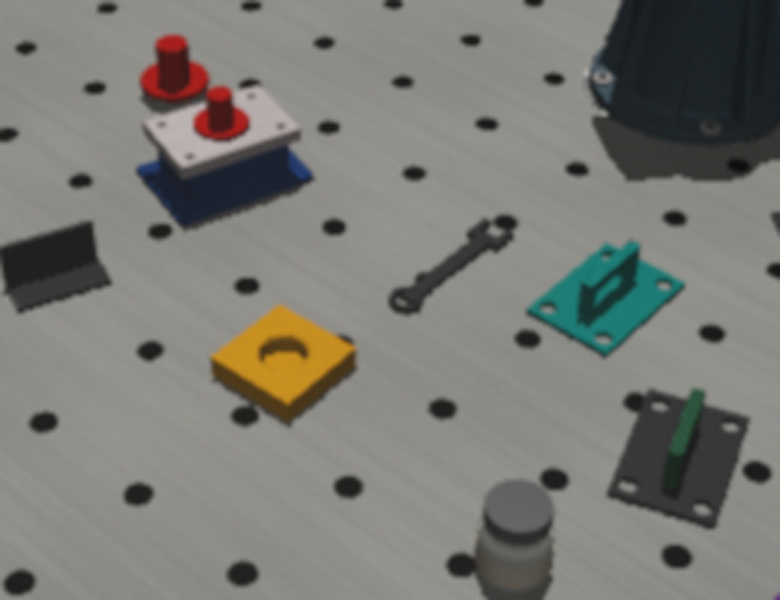

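View pics/c2.png

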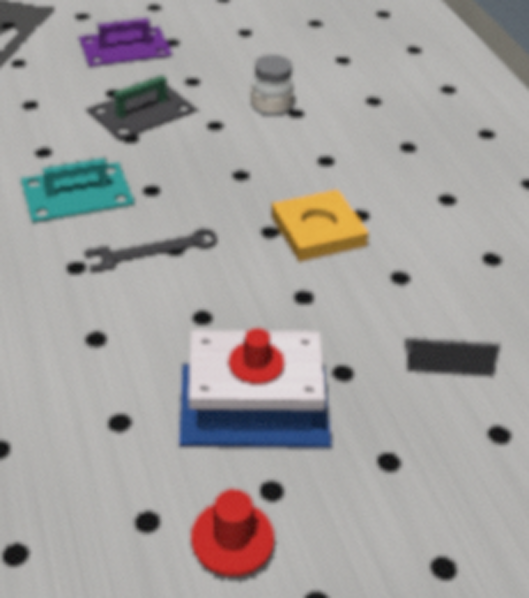

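The crops confirm it: the meant cap sits in the white flange, the larger cap stands on the table, and the dark plate carries the green handle. Next I work out wrist-camera viewing poses.

```bash
cat >> h.py <<'E'
def rel(target_p,yaw=None,T=None):
    """tool-frame deltas to reach target p with tool down; yaw=world angle of tool y (mod pi)"""
    T=pose() if T is None else T
    dp=T[:3,:3].T@(np.array(target_p)-T[:3,3])
    x=np.array([0,0,-1.]); 
    if yaw is None: y=T[:3,1].copy()
    else:
        y=np.array([np.cos(yaw),np.sin(yaw),0]); 
        if y@T[:3,1]<0:y=-y
    y[2]=0;y/=np.linalg.norm(y); G=np.stack([x,y,np.cross(x,y)],1)
    rv=R.from_matrix(T[:3,:3].T@G).as_rotvec(degrees=True)
    return dp,rv
E
python3 - <<'E'
from h import *
c=load('wrist0'); print(np.array(c['hand_eye']).round(4), c['fx'],c['cx'],c['cy']); print(c['W'].round(3))
for p in [(0.483,.303,.24),(.629,-.013,.24),(.467,-.257,.24)]: print([x.round(3) for x in rel(p)])
E
```

```text
[[-4.000e-04 -3.226e-01  9.465e-01 -1.316e-01]
 [ 1.000e+00 -1.700e-03 -2.000e-04 -1.000e-04]
 [ 1.700e-03  9.465e-01  3.226e-01 -8.360e-02]
 [ 0.000e+00  0.000e+00  0.000e+00  1.000e+00]] 312.5560262780284 319.52832199543184 201.47924218939596
[[ 0.372  0.879  0.299  0.135]
 [ 0.928 -0.352 -0.121  0.565]
 [-0.001  0.322 -0.947  0.373]
 [ 0.     0.     0.     1.   ]]
[array([ 0.002, -0.114,  0.336]), array([-0.   , -0.015,  0.074])]
[array([ 0.002, -0.354,  0.589]), array([-0.   , -0.015,  0.074])]
[array([ 0.002, -0.64 ,  0.529]), array([-0.   , -0.015,  0.074])]
```

{"op": "drive_tool", "data": {"increments": [[0, -0.012, 0.034, 0, 0, 0, 1], [0, -0.012, 0.034, 0, 0, 0, 1], [0, -0.012, 0.034, 0, 0, 0, 1], [0, -0.012, 0.034, 0, 0, 0, 1], [0, -0.012, 0.034, 0, 0, 0, 1], [0, -0.012, 0.034, 0, 0, 0, 1], [0, -0.011, 0.033, 0, 0, 0, 1], [0, -0.011, 0.033, 0, 0, 0, 1], [0, -0.011, 0.033, 0, 0, 0, 1], [0, -0.011, 0.033, 0, 0, 0, 1]]}}

```text
time_s: 1.4
eef_pos: [0.4828, 0.3009, 0.242]
eef_rot: [0.694, 0.133, 0.695, -0.134]
wrist_force: [0.4, 0.4, -0.3]
opening: 0.998
```

Run:
```python
from h import *
print(pose().round(4)); snap('wrist','wcov')
```

```text
[[-5.000e-04  3.707e-01  9.287e-01  4.828e-01]
 [-1.000e-04  9.287e-01 -3.707e-01  3.009e-01]
 [-1.000e+00 -3.000e-04 -4.000e-04  2.420e-01]
 [ 0.000e+00  0.000e+00  0.000e+00  1.000e+00]]
```

View pics/wcov.png

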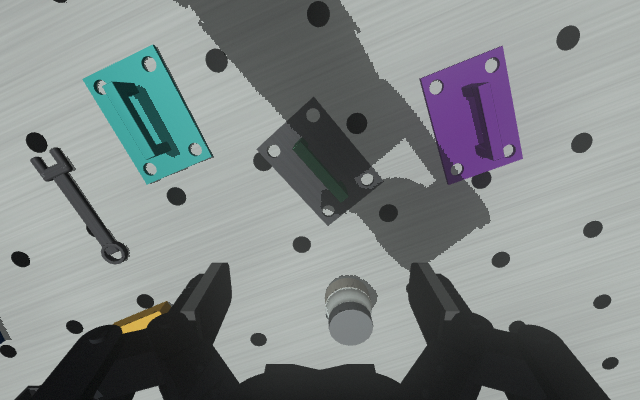

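The dark cover is centred near (319,163). Its holes are at about (313,115), (274,151), (367,179) and (328,211), and the green bar runs (297,143)–(345,200). Refining on a crop.

Run:
```python
from h import *
c=load('wcov'); im=c['img'][90:230,250:390,::-1]
cv2.imwrite('pics/c3.png',cv2.resize(cv2.convertScaleAbs(im,alpha=2),None,fx=4.2,fy=4.2,interpolation=cv2.INTER_CUBIC))
P=cloud(c)
uv=np.array([(313,115),(274,151),(328,211),(367,179)],float)
W=np.array([px(c,u,v,.005)[:2] for u,v in uv]); print(W.round(4), W.mean(0))
e=(W[3]-W[0]+W[2]-W[1]); print(np.degrees(np.arctan2(e[1],e[0])), np.linalg.norm(e)/2)
e=(W[0]-W[1]+W[3]-W[2]);print(np.degrees(np.arctan2(e[1],e[0])), np.linalg.norm(e)/2)
z=P[...,2]; m=(z>.039)&(z<.05); m[:,:260]=0;m[:,380:]=0;m[240:]=0
q=P[m][:,:2]; r=cv2.minAreaRect(q.astype(np.float32)*1000); print(len(q),r, np.median(P[m],0), q.mean(0))
print([px(c,u,v) for u,v in [(290,150),(350,190),(300,60),(500,300)]])
```

```text
[[0.4223 0.3169]
 [0.4432 0.2586]
 [0.5373 0.2903]
 [0.5163 0.3494]] [0.47979062 0.30379983]
18.82441337394908 0.09940009650422303
109.62655600913756 0.0623305726726936
850 ((479.4693908691406, 303.4512939453125), (80.07134246826172, 12.265305519104004), 19.00251007080078) [0.47751288 0.30319055 0.04492453] [0.47804542 0.30341591]
[array([0.44909711, 0.27666345, 0.00520404]), array([0.52199809, 0.32541828, 0.00417476]), array([ 3.63479182e-01,  3.25487334e-01, -1.10461815e-04]), array([7.54305695e-01, 4.66353176e-01, 6.01041440e-04])]
```

View pics/c3.png

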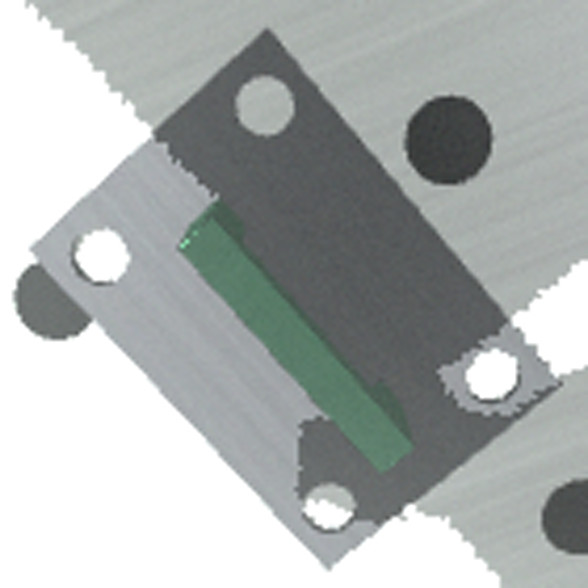

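Cover is at (0.4796, 0.3036), yaw 19.0°; the bar's depth fit and the hole fit agree. Now to the holder.

{"op": "drive_tool", "data": {"increments": [[0, -0.03, 0.0315, 0, 0, 0, 1], [0, -0.03, 0.0315, 0, 0, 0, 1], [0, -0.03, 0.0315, 0, 0, 0, 1], [0, -0.03, 0.0315, 0, 0, 0, 1], [0, -0.03, 0.0315, 0, 0, 0, 1], [0, -0.03, 0.0315, 0, 0, 0, 1], [0, -0.03, 0.0315, 0, 0, 0, 1], [0, -0.028, 0.0315, 0, 0, 0, 1], [0, 0, 0, 0, 0, 0, 1]]}}

```text
time_s: 2.58
eef_pos: [0.6286, -0.0155, 0.2416]
eef_rot: [0.694, 0.135, 0.694, -0.135]
wrist_force: [-0.8, -0.1, 0.2]
opening: 0.998
```

Run:
```python
from h import *
print(pose().round(4)); c=snap('wrist','whol')
P=cloud(c); z=P[...,2]; hsv=cv2.cvtColor(c['img'],cv2.COLOR_RGB2HSV)
m=(hsv[...,0]>15)&(hsv[...,0]<32)&(hsv[...,1]>150)&(abs(z-.022)<.003)
q=P[m]; print(len(q),cv2.minAreaRect(q[:,:2].astype(np.float32)*1000),np.median(z[m]))
```

```text
[[-5.000e-04  3.742e-01  9.273e-01  6.286e-01]
 [-4.000e-04  9.273e-01 -3.742e-01 -1.550e-02]
 [-1.000e+00 -6.000e-04 -3.000e-04  2.416e-01]
 [ 0.000e+00  0.000e+00  0.000e+00  1.000e+00]]
3881 ((627.0388793945312, -13.75400161743164), (89.52899932861328, 88.28695678710938), 2.6369593143463135) 0.021991943281764015
```

View pics/whol.png

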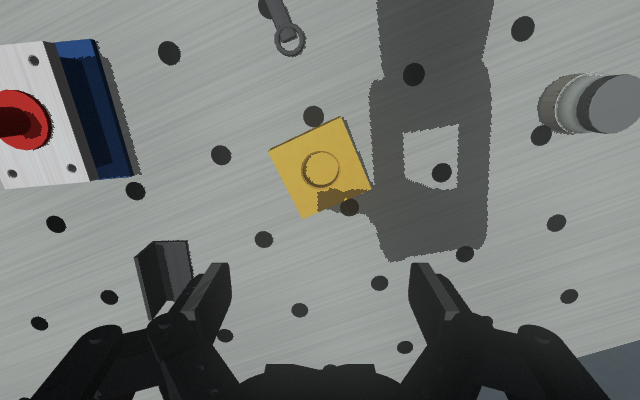

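The holder block's corners are clear and its bore mouth is at about (321,169). Next I check the bore ray, then move to the flange.

Run:
```python
from h import *
c=load('whol'); crop(c,'c4',260,110,380,220,5)
print(px(c,321,169,.022)); print([x.round(4) for x in rel((.467,-.257,.242))])
```

```text
[ 0.626056   -0.01292548  0.022     ]
[array([-0.0004, -0.2857, -0.0586]), array([ 0.    , -0.0752, -0.0012])]
```

View pics/c4.png

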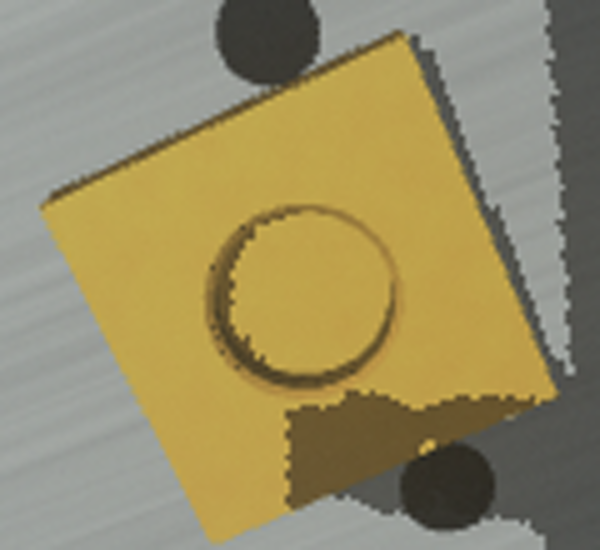

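{"op": "drive_tool", "data": {"increments": [[0, -0.036, -0.007, 0, 0, 0, 1], [0, -0.036, -0.007, 0, 0, 0, 1], [0, -0.036, -0.007, 0, 0, 0, 1], [0, -0.036, -0.007, 0, 0, 0, 1], [0, -0.036, -0.007, 0, 0, 0, 1], [0, -0.036, -0.008, 0, 0, 0, 1], [0, -0.036, -0.008, 0, 0, 0, 1], [0, -0.034, -0.008, 0, 0, 0, 1], [0, 0, 0, 0, 0, 0, 1]]}}

```text
time_s: 3.75
eef_pos: [0.4663, -0.2566, 0.2422]
eef_rot: [0.694, 0.134, 0.694, -0.134]
wrist_force: [0.3, 0.2, -0.3]
opening: 0.996
```

Run:
```python
from h import *
print(pose().round(4)); c=snap('wrist','wfl')
P=cloud(c); z=P[...,2]; hsv=cv2.cvtColor(c['img'],cv2.COLOR_RGB2HSV)
def rect(m): 
    q=P[m];return len(q),cv2.minAreaRect(q[:,:2].astype(np.float32)*1000),np.median(q,0)
near=np.hypot(P[...,0]-.467,P[...,1]+.257)<.1
print(rect(near&(abs(z-.064)<.003)))
red=(hsv[...,1]>150)&((hsv[...,0]<8)|(hsv[...,0]>172))
print(rect(near&(abs(z-.102)<.002))); print(rect(near&red&(abs(z-.069)<.0015)))
print(np.percentile(z[near&red],[5,50,95,99]))
```

```text
[[-3.000e-04  3.723e-01  9.281e-01  4.663e-01]
 [ 2.000e-04  9.281e-01 -3.723e-01 -2.566e-01]
 [-1.000e+00  1.000e-04 -3.000e-04  2.422e-01]
 [ 0.000e+00  0.000e+00  0.000e+00  1.000e+00]]
(8405, ((465.30279541015625, -258.18658447265625), (90.22379302978516, 130.62921142578125), 73.16787719726562), array([ 0.45154673, -0.25554785,  0.06399559]))
(586, ((464.8434753417969, -258.21636962890625), (24.63515281677246, 24.961345672607422), 86.97123718261719), array([ 0.46447263, -0.25805766,  0.10198601]))
(1101, ((461.96759033203125, -257.36962890625), (53.63753128051758, 47.21340560913086), 76.0206527709961), array([ 0.45453588, -0.25481225,  0.06896529]))
[0.0679154  0.06944352 0.10275082 0.37380267]
```

View pics/wfl.png

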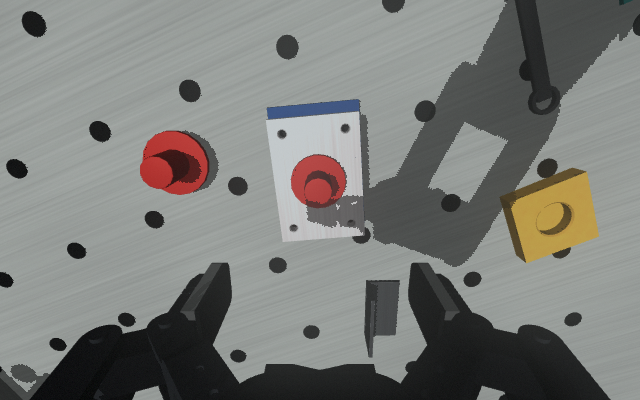

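Flange and cap are unambiguous here: thread holes at (282,133), (345,128), (293,228) and (352,223), grip top at (318,190). Checking the thread-based pose, then descending onto the grip.

Run:
```python
from h import *
c=load('wfl'); crop(c,'c5',255,90,375,250,4)
W=np.array([px(c,u,v,.064)[:2] for u,v in [(282,133),(345,128),(352,223),(293,228)]]); print(W.round(4),W.mean(0))
e=W[2]-W[1]+W[3]-W[0]; print(np.degrees(np.arctan2(e[1],e[0])),np.linalg.norm(e)/2)
print(rel((.4649,-.2582,.084)))
```

```text
[[ 0.4075 -0.2725]
 [ 0.426  -0.2139]
 [ 0.5222 -0.2418]
 [ 0.5038 -0.3028]] [ 0.46485735 -0.25776411]
-16.794638748387104 0.10056656130306058
(array([ 0.15823134, -0.0030958 , -0.00095965]), array([ 3.19870598e-06, -9.75612400e-03, -3.75707290e-02]))
```

View pics/c5.png

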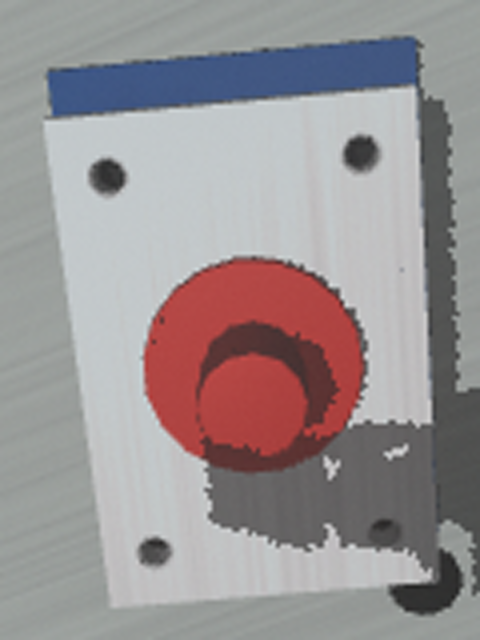

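Flange fit: (0.4651, −0.2580), yaw −16.8°; threads and edges agree. Descending.

{"op": "drive_tool", "data": {"increments": [[0.022, -0.002, -0.001, 0, 0, 0, 1], [0.022, 0, 0, 0, 0, 0, 1], [0.022, 0, 0, 0, 0, 0, 1], [0.022, 0, 0, 0, 0, 0, 1], [0.022, 0, 0, 0, 0, 0, 1], [0.02, 0, 0, 0, 0, 0, 1], [0.016, 0, 0, 0, 0, 0, 1], [0.012, 0, 0, 0, 0, 0, 1], [0, 0, 0, 0, 0, 0, 1]]}}

```text
time_s: 4.92
eef_pos: [0.4653, -0.2572, 0.0835]
eef_rot: [0.694, 0.134, 0.695, -0.133]
wrist_force: [-0.1, 0.0, -0.1]
opening: 1.001
```

{"op": "drive_tool", "data": {"increments": [[0, 0, 0, 0, 0, 0, -1], [0, 0, 0, 0, 0, 0, -1], [0, 0, 0, 0, 0, 0, -1], [0, 0, 0, 0, 0, 0, -1], [0, 0, 0, 0, 0, 0, -1], [0, 0, 0, 0, 0, 0, -1], [0, 0, 0, 0, 0, 0, -1], [0, 0, 0, 0, 0, 0, -1]]}}

```text
time_s: 5.92
eef_pos: [0.466, -0.2584, 0.085]
eef_rot: [0.695, 0.133, 0.694, -0.134]
wrist_force: [-0.8, -0.7, 5.5]
opening: 0.282
```

{"op": "drive_tool", "data": {"increments": [[-0.01, 0, 0, 0, 0, 0, -1], [-0.015, 0, 0, 0, 0, 0, -1], [-0.02, 0, 0, 0, 0, 0, -1], [-0.02, 0, 0, 0, 0, 0, -1], [-0.02, 0, 0, 0, 0, 0, -1], [-0.02, 0, 0, 0, 0, 0, -1], [0, 0, 0, 0, 0, 0, -1]]}}

```text
time_s: 6.8
eef_pos: [0.4665, -0.2588, 0.1917]
eef_rot: [0.696, 0.133, 0.693, -0.134]
wrist_force: [-0.5, -0.8, -0.6]
opening: 0.287
```

Run:
```python
from h import *
c=snap('wrist','wcap'); s=snap('side','scap'); crop(s,'c6',260,170,400,330,4)
P=cloud(c)
hsv=cv2.cvtColor(c['img'],cv2.COLOR_RGB2HSV); T=pose()
red=(hsv[...,1]>150)&((hsv[...,0]<8)|(hsv[...,0]>172))
q=P[red]; L=(q-T[:3,3])@T[:3,:3]; k=np.linalg.norm(L,axis=1)<.06; print(k.sum(),np.percentile(L[k],[1,50,99],axis=0).round(4))
print(T.round(4)); print([x.round(4) for x in rel((.6265,-.0134,.19))])
```

```text
5358 [[-0.0204 -0.0241 -0.0256]
 [ 0.0063 -0.0001 -0.0102]
 [ 0.0149  0.0245  0.0102]]
[[ 2.000e-04  3.707e-01  9.288e-01  4.654e-01]
 [-2.000e-04  9.288e-01 -3.707e-01 -2.578e-01]
 [-1.000e+00 -1.000e-04  2.000e-04  1.893e-01]
 [ 0.000e+00  0.000e+00  0.000e+00  1.000e+00]]
[array([-0.0007,  0.2867,  0.059 ]), array([0.    , 0.012 , 0.0054])]
```

View pics/wcap.png

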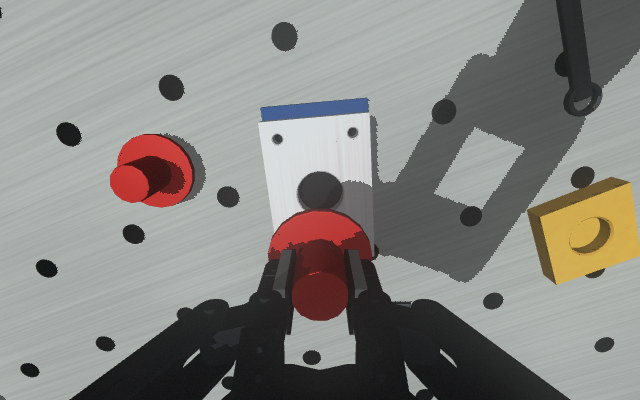

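View pics/c6.png

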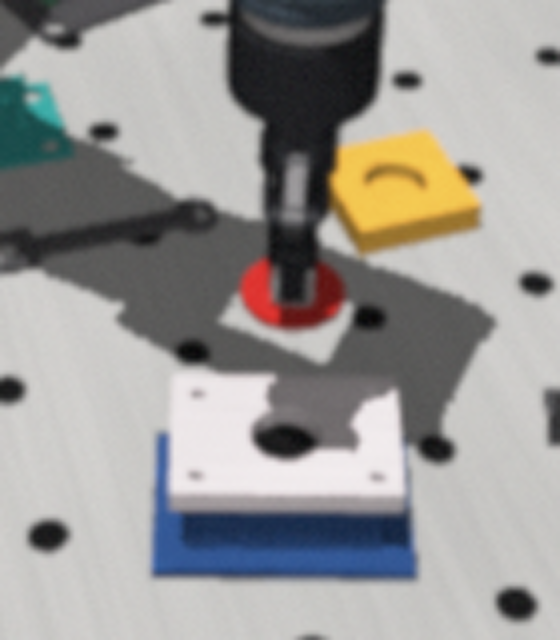

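The cap is held upright and clear of the flange. Before placing, I measure its offset in the tool.

Run:
```python
from h import *
c=load('wcap'); T=c['W']@np.linalg.inv(np.array(c['hand_eye'])); P=cloud(c)
hsv=cv2.cvtColor(c['img'],cv2.COLOR_RGB2HSV); red=(hsv[...,1]>150)&((hsv[...,0]<8)|(hsv[...,0]>172))
L=(P-T[:3,3])@T[:3,:3]; k=red&(np.linalg.norm(L,axis=-1)<.06); x=L[...,0]
h,e=np.histogram(x[k],np.arange(-.024,.024,.001)); print([(round(b,3),n) for n,b in zip(h,e)])
a=L[k&(x<-.013)]; print(cv2.minAreaRect(a[:,1:].astype(np.float32)*1000))
d=L[k&(x>.012)&(x<.02)]; A=np.c_[d[:,1:],np.ones(len(d))]; print(np.linalg.lstsq(A,d[:,0],rcond=None)[0])
d=d[d[:,2]<-.005]; A=np.c_[2*d[:,1:],np.ones(len(d))]; print(np.percentile(d,[0,100],axis=0).round(4))
```

```text
[(np.float64(-0.024), np.int64(0)), (np.float64(-0.023), np.int64(0)), (np.float64(-0.022), np.int64(0)), (np.float64(-0.021), np.int64(0)), (np.float64(-0.02), np.int64(0)), (np.float64(-0.019), np.int64(56)), (np.float64(-0.018), np.int64(1001)), (np.float64(-0.017), np.int64(1001)), (np.float64(-0.016), np.int64(98)), (np.float64(-0.015), np.int64(29)), (np.float64(-0.014), np.int64(24)), (np.float64(-0.013), np.int64(36)), (np.float64(-0.012), np.int64(34)), (np.float64(-0.011), np.int64(34)), (np.float64(-0.01), np.int64(30)), (np.float64(-0.009), np.int64(35)), (np.float64(-0.008), np.int64(34)), (np.float64(-0.007), np.int64(35)), (np.float64(-0.006), np.int64(30)), (np.float64(-0.005), np.int64(34)), (np.float64(-0.004), np.int64(29)), (np.float64(-0.003), np.int64(23)), (np.float64(-0.002), np.int64(21)), (np.float64(-0.001), np.int64(21)), (np.float64(0.0), np.int64(20)), (np.float64(0.001), np.int64(12)), (np.float64(0.002), np.int64(12)), (np.float64(0.003), np.int64(7)), (np.float64(0.004), np.int64(12)), (np.float64(0.005), np.int64(4)), (np.float64(0.006), np.int64(6)), (np.float64(0.007), np.int64(1)), (np.float64(0.008), np.int64(0)), (np.float64(0.009), np.int64(1)), (np.float64(0.01), np.int64(2)), (np.float64(0.011), np.int64(1)), (np.float64(0.012), np.int64(0)), (np.float64(0.013), np.int64(4)), (np.float64(0.014), np.int64(129)), (np.float64(0.015), np.int64(1222)), (np.float64(0.016), np.int64(1195)), (np.float64(0.017), np.int64(124)), (np.float64(0.018), np.int64(1)), (np.float64(0.019), np.int64(0)), (np.float64(0.02), np.int64(0)), (np.float64(0.021), np.int64(0)), (np.float64(0.022), np.int64(0))]
((-0.20565414428710938, -1.6342887878417969), (23.95046043395996, 25.004913330078125), 1.7780975103378296)
[-0.00082498  0.00053607  0.01599623]
[[ 0.0133 -0.0269 -0.0285]
 [ 0.018   0.0265 -0.005 ]]
```

Cap origin sits 21 mm ahead of the TCP, level and centred. Moving over the holder.

{"op": "drive_tool", "data": {"increments": [[0, 0.024, 0.005, 0, 0, 0, -1], [0, 0.036, 0.007, 0, 0, 0, -1], [0, 0.036, 0.007, 0, 0, 0, -1], [0, 0.036, 0.008, 0, 0, 0, -1], [0, 0.036, 0.008, 0, 0, 0, -1], [0, 0.036, 0.008, 0, 0, 0, -1], [0, 0.036, 0.007, 0, 0, 0, -1], [0, 0.028, 0.006, 0, 0, 0, -1], [0, 0.018, 0.003, 0, 0, 0, -1], [0, 0, 0, 0, 0, 0, -1]]}}

```text
time_s: 8.15
eef_pos: [0.6261, -0.0134, 0.1883]
eef_rot: [0.694, 0.133, 0.695, -0.133]
wrist_force: [-0.2, -0.5, -1.1]
opening: 0.285
```

Run:
```python
from h import *
print(pose().round(4)); print([x.round(4) for x in rel((.6265,-.0134,.06))])
```

```text
[[-1.500e-03  3.693e-01  9.293e-01  6.261e-01]
 [ 2.000e-04  9.293e-01 -3.693e-01 -1.340e-02]
 [-1.000e+00 -4.000e-04 -1.500e-03  1.883e-01]
 [ 0.000e+00  0.000e+00  0.000e+00  1.000e+00]]
[array([0.1283, 0.0002, 0.0005]), array([-0.    , -0.0849,  0.0213])]
```

{"op": "drive_tool", "data": {"increments": [[0.02, 0, 0.001, 0, 0, 0, -1], [0.022, 0, 0, 0, 0, 0, -1], [0.022, 0, 0, 0, 0, 0, -1], [0.022, 0, 0, 0, 0, 0, -1], [0.022, 0, 0, 0, 0, 0, -1], [0.015, 0, 0, 0, 0, 0, -1], [0.008, 0, 0, 0, 0, 0, -1], [0.005, 0, 0, 0, 0, 0, -1], [0, 0, 0, 0, 0, 0, -1]]}}

```text
time_s: 9.28
eef_pos: [0.6274, -0.0147, 0.0534]
eef_rot: [0.694, 0.133, 0.694, -0.134]
wrist_force: [0.0, 0.2, -0.2]
opening: 0.286
```

Run:
```python
from h import *
print(pose().round(4)); c=snap('wrist','wpl'); s=snap('side','spl'); crop(s,'c7',310,150,430,270,4)
```

```text
[[ 3.000e-04  3.708e-01  9.287e-01  6.274e-01]
 [-1.000e-04  9.287e-01 -3.708e-01 -1.470e-02]
 [-1.000e+00  0.000e+00  3.000e-04  5.340e-02]
 [ 0.000e+00  0.000e+00  0.000e+00  1.000e+00]]
```

View pics/wpl.png

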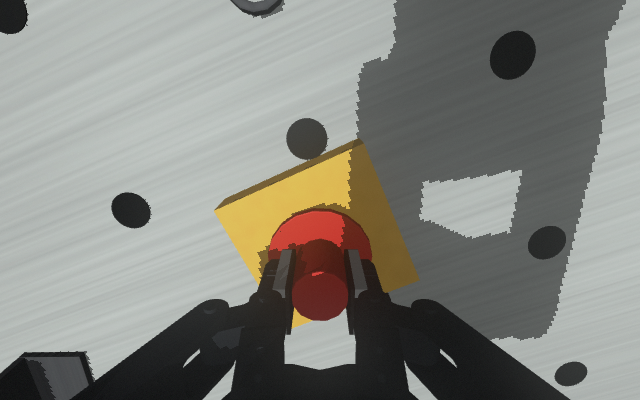

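View pics/c7.png

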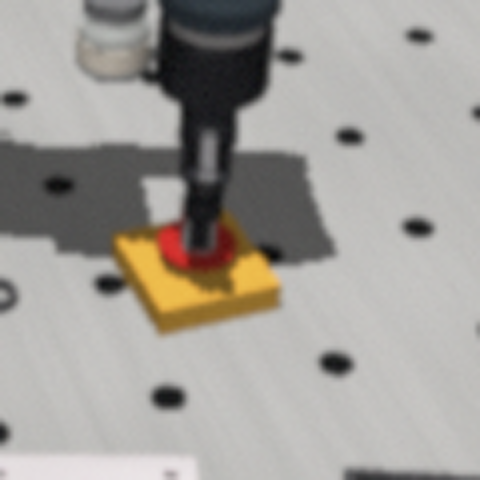

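The spigot is entering the bore with no side force. About 10 mm remains to seat.

{"op": "drive_tool", "data": {"increments": [[0.004, 0, -0.0005, 0, 0, 0, -1], [0.004, 0, 0, 0, 0, 0, -1], [0.002, 0, 0, 0, 0, 0, -1], [0.001, 0, 0, 0, 0, 0, -1], [0, 0, 0, 0, 0, 0, -1]]}}

```text
time_s: 10.0
eef_pos: [0.6269, -0.0143, 0.043]
eef_rot: [0.694, 0.133, 0.694, -0.133]
wrist_force: [-2.7, 0.8, 4.9]
opening: 0.283
```

Contact at the expected height, 0.043 m with 5 N. Releasing.

{"op": "drive_tool", "data": {"increments": [[0, 0, 0, 0, 0, 0, 0], [0, 0, 0, 0, 0, 0, 0.5], [0, 0, 0, 0, 0, 0, 1], [0, 0, 0, 0, 0, 0, 1], [0, 0, 0, 0, 0, 0, 1], [0, 0, 0, 0, 0, 0, 1]]}}

```text
time_s: 10.75
eef_pos: [0.6268, -0.0144, 0.0423]
eef_rot: [0.694, 0.133, 0.694, -0.133]
wrist_force: [-0.1, -0.9, -0.3]
opening: 1.005
```

{"op": "drive_tool", "data": {"increments": [[-0.015, 0, 0, 0, 0, 0, 1], [-0.025, 0, 0, 0, 0, 0, 1], [-0.025, 0, 0, 0, 0, 0, 1], [-0.025, 0, 0, 0, 0, 0, 1], [-0.025, 0, 0, 0, 0, 0, 1], [-0.025, 0, 0, 0, 0, 0, 1], [-0.025, 0, 0, 0, 0, 0, 1], [-0.03, 0, 0, 0, 0, 0, 1]]}}

```text
time_s: 11.75
eef_pos: [0.6266, -0.0143, 0.2391]
eef_rot: [0.695, 0.133, 0.694, -0.133]
wrist_force: [-0.4, -0.5, 0.5]
opening: 1.001
```

Run:
```python
from h import *
print(pose().round(4)); c=snap('wrist','whol2')
P=cloud(c); z=P[...,2]; hsv=cv2.cvtColor(c['img'],cv2.COLOR_RGB2HSV)
red=(hsv[...,1]>150)&((hsv[...,0]<8)|(hsv[...,0]>172))
near=red&(np.hypot(P[...,0]-.627,P[...,1]+.014)<.05)
h,e=np.histogram(z[near],np.arange(.018,.066,.002)); print(list(zip(e.round(3),h)))
for m in (near&(z>.056),near&(abs(z-.027)<.003)): print(cv2.minAreaRect(P[m][:,:2].astype(np.float32)*1000),np.median(P[m],0))
print([x.round(4) for x in rel((.4796,.3036,.2),np.radians(109))])
```

```text
[[ 4.000e-04  3.707e-01  9.287e-01  6.266e-01]
 [-1.000e-04  9.287e-01 -3.707e-01 -1.430e-02]
 [-1.000e+00  1.000e-04  4.000e-04  2.391e-01]
 [ 0.000e+00  0.000e+00  0.000e+00  1.000e+00]]
[(np.float64(0.018), np.int64(0)), (np.float64(0.02), np.int64(1)), (np.float64(0.022), np.int64(0)), (np.float64(0.024), np.int64(89)), (np.float64(0.026), np.int64(948)), (np.float64(0.028), np.int64(104)), (np.float64(0.03), np.int64(1)), (np.float64(0.032), np.int64(1)), (np.float64(0.034), np.int64(2)), (np.float64(0.036), np.int64(0)), (np.float64(0.038), np.int64(0)), (np.float64(0.04), np.int64(0)), (np.float64(0.042), np.int64(1)), (np.float64(0.044), np.int64(1)), (np.float64(0.046), np.int64(0)), (np.float64(0.048), np.int64(0)), (np.float64(0.05), np.int64(0)), (np.float64(0.052), np.int64(1)), (np.float64(0.054), np.int64(0)), (np.float64(0.056), np.int64(3)), (np.float64(0.058), np.int64(227)), (np.float64(0.06), np.int64(230)), (np.float64(0.062), np.int64(2))]
((626.6224365234375, -13.995759963989258), (24.73368263244629, 24.5382022857666), 67.4712905883789) [ 0.62585854 -0.01410081  0.0600049 ]
((624.5836791992188, -13.848329544067383), (54.69538497924805, 51.442138671875), 79.88433074951172) [ 0.61834553 -0.00954811  0.02703716]
[array([ 0.0427,  0.2403, -0.2569]), array([-40.7487,   0.4507,   0.086 ])]
```

View pics/whol2.png

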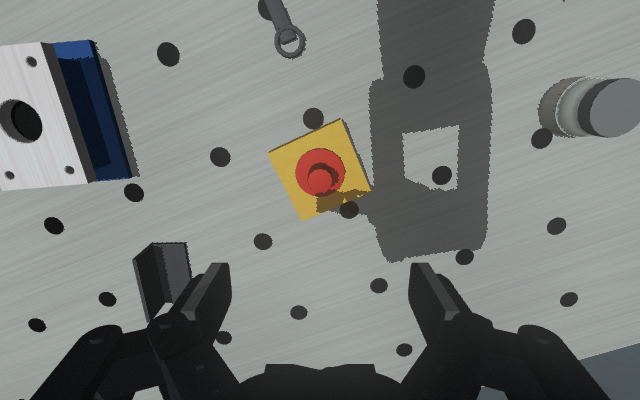

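The cap is seated: disc top at 0.027, grip top at 0.060, centre within about 1 mm of the holder bore. Now to the cover.

{"op": "drive_tool", "data": {"increments": [[0, 0.03, -0.032, 0, 0, 0, 1], [0, 0.03, -0.032, 0, 0, 0, 1], [0, 0.03, -0.032, 0, 0, 0, 1], [0, 0.03, -0.032, 0, 0, 0, 1], [0, 0.03, -0.032, 0, 0, 0, 1], [0, 0.03, -0.032, 0, 0, 0, 1], [0, 0.03, -0.032, 0, 0, 0, 1], [0, 0.03, -0.033, 0, 0, 0, 1], [0, 0, 0, 0, 0, 0, 1]]}}

```text
time_s: 12.92
eef_pos: [0.4757, 0.3062, 0.2382]
eef_rot: [0.695, 0.132, 0.694, -0.132]
wrist_force: [0.3, 0.0, 0.2]
opening: 1.0
```

{"op": "drive_tool", "data": {"increments": [[0, 0, 0, -9, 0, 0, 1], [0, 0, 0, -9, 0, 0, 1], [0, 0, 0, -9, 0, 0, 1], [0, 0, 0, -9, 0, 0, 1], [0, 0, 0, -4.7, 0, 0, 1], [0, 0, 0, 0, 0, 0, 1]]}}

```text
time_s: 13.68
eef_pos: [0.4777, 0.303, 0.2379]
eef_rot: [0.698, -0.116, 0.697, 0.116]
wrist_force: [0.4, 0.1, 0.2]
opening: 0.998
```

```bash
cat >> h.py <<'E'
def bar(c,ctr,zlo=.04,zhi=.05,r=.06):
    P=cloud(c); m=(P[...,2]>zlo)&(P[...,2]<zhi)&(np.hypot(P[...,0]-ctr[0],P[...,1]-ctr[1])<r)
    return cv2.minAreaRect(P[m][:,:2].astype(np.float32)*1000), np.median(P[m],0)
E
python3 - <<'E'
from h import *
print(pose().round(4),ctrl.get_obs()['q'].round(2)); c=snap('wrist','wcov2'); print(bar(c,(.4796,.3036)))
E
```

```text
[[ 9.000e-04 -3.229e-01  9.464e-01  4.777e-01]
 [-0.000e+00  9.464e-01  3.229e-01  3.030e-01]
 [-1.000e+00 -3.000e-04  8.000e-04  2.379e-01]
 [ 0.000e+00  0.000e+00  0.000e+00  1.000e+00]] [ 0.36  0.16  1.64 -0.    1.34 -1.54]
(((479.2789306640625, 302.8669128417969), (79.36502075195312, 11.072951316833496), 18.988773345947266), array([0.47731378, 0.30227826, 0.04500718]))
```

View pics/wcov2.png

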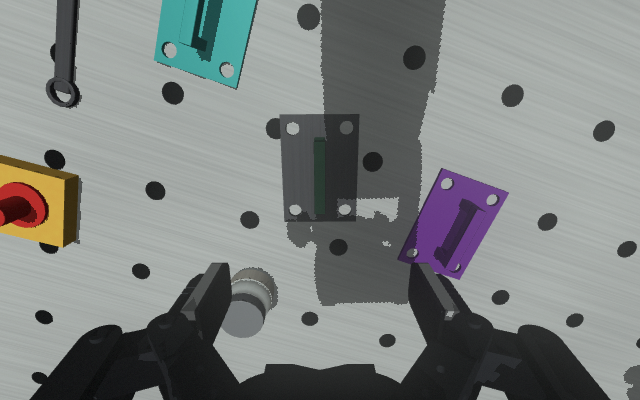

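The bar runs vertically at about (320,175), aligned with the jaws, and the depth fit matches the earlier one. Jar and purple plate are clear. Descending.

{"op": "drive_tool", "data": {"increments": [[0.022, 0, 0.0015, 0, 0, 0, 1], [0.024, 0, 0, 0, 0, 0, 1], [0.024, 0, 0, 0, 0, 0, 1], [0.024, 0, 0, 0, 0, 0, 1], [0.024, 0, 0, 0, 0, 0, 1], [0.022, 0, 0, 0, 0, 0, 1], [0.02, 0, 0, 0, 0, 0, 1], [0.02, 0, 0, 0, 0, 0, 1], [0.016, 0, 0, 0, 0, 0, 1], [0.008, 0, 0, 0, 0, 0, 1]]}}

```text
time_s: 14.98
eef_pos: [0.4783, 0.3039, 0.0324]
eef_rot: [0.697, -0.116, 0.698, 0.116]
wrist_force: [0.8, -1.1, 0.1]
opening: 1.002
```

Run:
```python
from h import *
print(pose().round(4)); c=snap('wrist','wg'); s=snap('side','sg'); crop(s,'c8',230,100,350,200,5); print(bar(c,(.4796,.3036)))
```

```text
[[-1.000e-03 -3.237e-01  9.462e-01  4.783e-01]
 [-4.000e-04  9.462e-01  3.237e-01  3.039e-01]
 [-1.000e+00 -1.000e-04 -1.100e-03  3.240e-02]
 [ 0.000e+00  0.000e+00  0.000e+00  1.000e+00]]
(((473.0605773925781, 303.9861755371094), (75.08719635009766, 89.62401580810547), 56.66484069824219), array([0.47360389, 0.30141983, 0.04498084]))
```

View pics/wg.png

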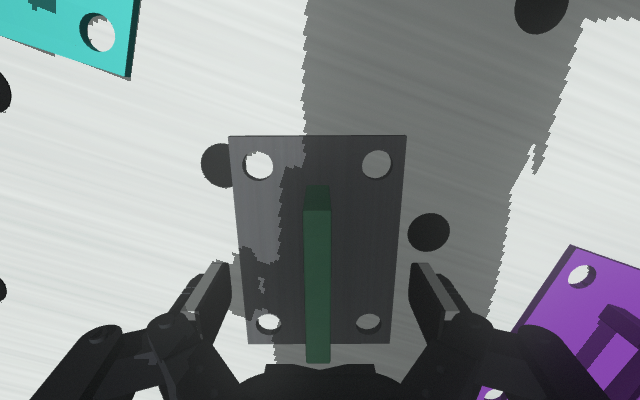

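View pics/c8.png

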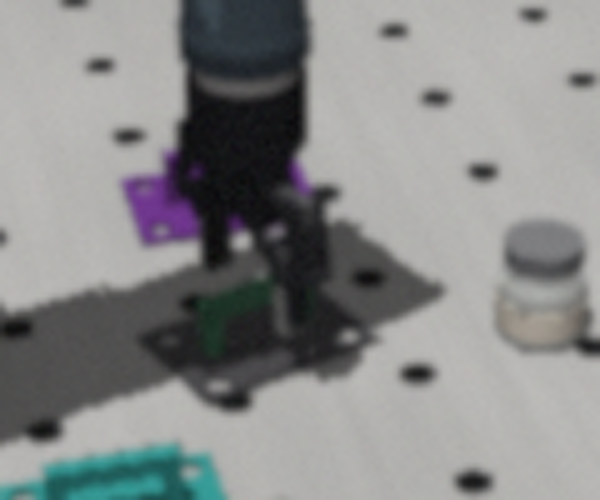

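The bar is between the fingers (bar at u≈317, jaw middle ≈321). Down 3 mm and close.

{"op": "drive_tool", "data": {"increments": [[0.003, 0, 0.001, 0, 0, 0, 0.5], [0, 0, 0, 0, 0, 0, -1], [0, 0, 0, 0, 0, 0, -1], [0, 0, 0, 0, 0, 0, -1], [0, 0, 0, 0, 0, 0, -1], [0, 0, 0, 0, 0, 0, -1], [0, 0, 0, 0, 0, 0, -1], [0, 0, 0, 0, 0, 0, -1], [0, 0, 0, 0, 0, 0, -1]]}}

```text
time_s: 16.2
eef_pos: [0.4798, 0.3047, 0.0308]
eef_rot: [0.698, -0.116, 0.697, 0.116]
wrist_force: [-1.0, -1.0, 5.1]
opening: 0.129
```

{"op": "drive_tool", "data": {"increments": [[-0.008, 0, 0, 0, 0, 0, -1], [-0.015, 0, 0, 0, 0, 0, -1], [-0.02, 0, 0, 0, 0, 0, -1], [-0.025, 0, 0, 0, 0, 0, -1], [-0.025, 0, 0, 0, 0, 0, -1], [-0.025, 0, 0, 0, 0, 0, -1], [-0.025, 0, 0, 0, 0, 0, -1], [-0.015, 0, 0, 0, 0, 0, -1], [0, 0, 0, 0, 0, 0, -1]]}}

```text
time_s: 17.32
eef_pos: [0.4801, 0.3049, 0.1896]
eef_rot: [0.698, -0.116, 0.697, 0.117]
wrist_force: [0.3, -0.4, -2.8]
opening: 0.124
```

Run:
```python
from h import *
print(pose().round(4)); c=snap('wrist','wh'); s=snap('side','sh'); crop(s,'c9',220,60,360,200,4)
```

```text
[[ 2.400e-03 -3.246e-01  9.459e-01  4.801e-01]
 [ 9.000e-04  9.459e-01  3.246e-01  3.049e-01]
 [-1.000e+00  1.000e-04  2.600e-03  1.896e-01]
 [ 0.000e+00  0.000e+00  0.000e+00  1.000e+00]]
```

View pics/wh.png

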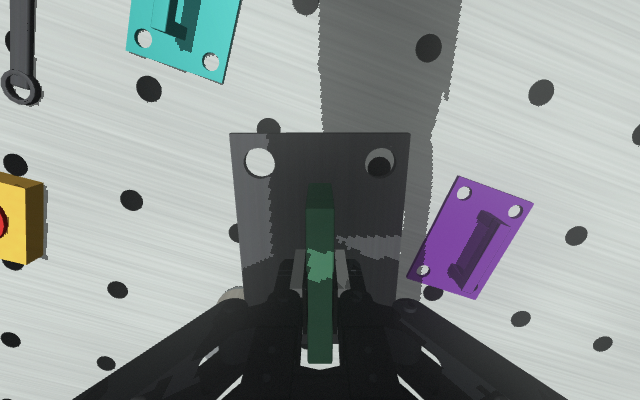

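View pics/c9.png

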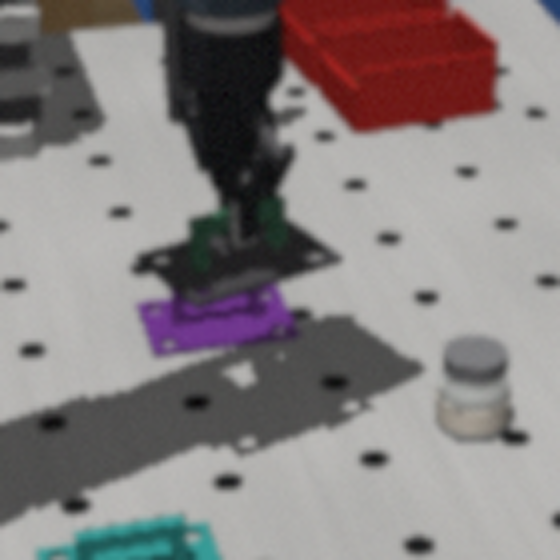

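Plate is gripped and lifted level, with two holes visible at (260,162) and (379,162). Fitting its pose in the tool frame.

```bash
cat >> h.py <<'E'
def plate(c, verbose=True):
    """pose of the held plate in tool frame, using depth plane, front edge and side edges"""
    P=cloud(c); he=np.array(c['hand_eye']); T=c['W']@np.linalg.inv(he); L=(P-T[:3,3])@T[:3,:3]; x=L[...,0]
    V=c['img'].max(2); k=(V<130)&(x>.008)&(x<.045)&(abs(L[...,1])<.05)&(L[...,2]<-.012)&(L[...,2]>-.08)&(c['depth']>0)
    k[:, :]&=True
    d=L[k]
    for _ in range(5):
        A=np.c_[d[:,1:],np.ones(len(d))]; s=np.linalg.lstsq(A,d[:,0],rcond=None)[0]
        A=np.c_[L[k][:,1:],np.ones(k.sum())]; r=L[k][:,0]-A@s; d=L[k][abs(r)<.0025]
    n=np.array([-1,s[0],s[1]]); 
    m=(abs(L[...,0]-(L[...,1]*s[0]+L[...,2]*s[1]+s[2]))<.003)&k
    # edges
    lo=[];hi=[];fr=[]
    for zz in np.arange(-.055,-.02,.003):
        q=L[m&(abs(L[...,2]-zz)<.0015)]
        lo.append((zz,np.percentile(q[:,1],.5)));hi.append((zz,np.percentile(q[:,1],99.5)))
    for yy in np.arange(-.040,.041,.004):
        q=L[m&(abs(L[...,1]-yy)<.002)]; fr.append((yy,q[:,2].min()))
    lo,hi,fr=map(np.array,(lo,hi,fr))
    if verbose:
        print('plane',s.round(4),'n',len(d)); 
        pl=np.polyfit(*lo.T,1);ph=np.polyfit(*hi.T,1);pf=np.polyfit(*fr.T,1)
        print('side edges slope deg',np.degrees(np.arctan([pl[0],ph[0]])).round(2),'at z=-.04',np.polyval(pl,-.04).round(4),np.polyval(ph,-.04).round(4)); print('front slope',np.degrees(np.arctan(pf[0])).round(2),'z at y0',pf[1].round(4))
    return s,T
def tray(c,T,s,u,v):
    he=np.array(c['hand_eye']); o=he[:3,3]; d=he[:3,:3]@np.array([(u-c['cx'])/c['fx'],(v-c['cy'])/c['fy'],1.])
    # x = s0 y + s1 z + s2
    n=np.array([1,-s[0],-s[1]]); return o+d*((s[2]-n@o)/(n@d))
E
python3 - <<'E'
from h import *
c=load('wh'); crop(c,'c10',220,120,420,200,4)
s,T=plate(c)
for p in [(260,162),(379,162)]: print(tray(c,T,s,*p).round(4))
E
```

```text
plane [ 0.0007 -0.001   0.0257] n 14407
side edges slope deg [-0.   -0.07] at z=-.04 -0.0443 0.0448
front slope 0.09 z at y0 -0.0657
[ 0.0258 -0.0301 -0.0512]
[ 0.0258  0.0306 -0.0511]
```

View pics/c10.png

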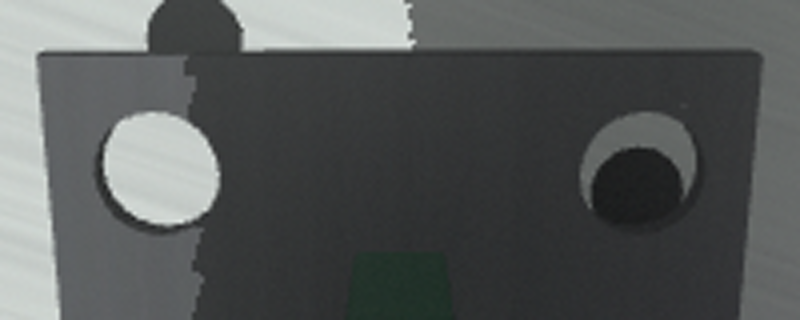

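The plate is level in the tool, offset under 1 mm (y≈0.0003, z≈−0.0007, underside 30.8 mm ahead of the TCP). Turning first, then travelling high.

{"op": "drive_tool", "data": {"increments": [[0, 0, 0, 4, 0, 0, -1], [0, 0, 0, 7, 0, 0, -1], [0, 0, 0, 7, 0, 0, -1], [0, 0, 0, 7, 0, 0, -1], [0, 0, 0, 7, 0, 0, -1], [0, 0, 0, 3.7, 0, 0, -1], [0, 0, 0, 0, 0, 0, -1]]}}

```text
time_s: 18.3
eef_pos: [0.4787, 0.3043, 0.1868]
eef_rot: [0.699, 0.102, 0.7, -0.103]
wrist_force: [0.6, -0.9, -3.0]
opening: 0.127
```

Run:
```python
from h import *
print(pose().round(4)); print([x.round(4) for x in rel((.4657,-.2585,.19),np.radians(73.2))])
```

```text
[[-2.500e-03  2.878e-01  9.577e-01  4.787e-01]
 [-9.000e-04  9.577e-01 -2.878e-01  3.043e-01]
 [-1.000e+00 -1.600e-03 -2.100e-03  1.868e-01]
 [ 0.000e+00  0.000e+00  0.000e+00  1.000e+00]]
[array([-0.0026, -0.5427,  0.1495]), array([ 0.0737, -0.1222,  0.0934])]
```

{"op": "drive_tool", "data": {"increments": [[0, -0.015, 0.004, 0, 0, 0, -1], [0, -0.03, 0.008, 0, 0, 0, -1], [0, -0.04, 0.011, 0, 0, 0, -1], [0, -0.04, 0.011, 0, 0, 0, -1], [0, -0.04, 0.011, 0, 0, 0, -1], [0, -0.04, 0.011, 0, 0, 0, -1], [0, -0.04, 0.011, 0, 0, 0, -1], [0, -0.04, 0.011, 0, 0, 0, -1], [0, -0.04, 0.011, 0, 0, 0, -1], [0, -0.04, 0.011, 0, 0, 0, -1]]}}

```text
time_s: 19.55
eef_pos: [0.4691, -0.0757, 0.1882]
eef_rot: [0.7, 0.103, 0.7, -0.103]
wrist_force: [0.7, -0.0, -3.5]
opening: 0.124
```

{"op": "drive_tool", "data": {"increments": [[0, -0.04, 0.011, 0, 0, 0, -1], [0, -0.04, 0.011, 0, 0, 0, -1], [0, -0.04, 0.011, 0, 0, 0, -1], [0, -0.03, 0.008, 0, 0, 0, -1], [0, -0.018, 0.005, 0, 0, 0, -1], [0, -0.01, 0.003, 0, 0, 0, -1], [0, 0, 0, 0, 0, 0, -1], [0, 0, 0, 0, 0, 0, -1]]}}

```text
time_s: 20.55
eef_pos: [0.4655, -0.2573, 0.1881]
eef_rot: [0.699, 0.103, 0.7, -0.102]
wrist_force: [0.8, 0.4, -3.0]
opening: 0.126
```

Run:
```python
from h import *
T=[pose().copy() for _ in range(3)]
print(T[0].round(4)); c=snap('wrist','wt'); s,_=plate(c)
print(pose()[:3,3].round(4)); print([x.round(4) for x in rel((.4657,-.2585,.115),np.radians(73.2))])
d=snap('side','st'); crop(d,'c11',250,190,410,330,4)
```

```text
[[-3.000e-04  2.874e-01  9.578e-01  4.655e-01]
 [ 7.000e-04  9.578e-01 -2.874e-01 -2.573e-01]
 [-1.000e+00  6.000e-04 -5.000e-04  1.881e-01]
 [ 0.000e+00  0.000e+00  0.000e+00  1.000e+00]]
plane [-0.0002 -0.0015  0.0257] n 14411
side edges slope deg [0.27 0.03] at z=-.04 -0.0447 0.0444
front slope 0.09 z at y0 -0.0658
[ 0.4656 -0.2573  0.1882]
[array([ 0.0732, -0.0012,  0.0005]), array([ 0.1116, -0.0214, -0.0224])]
```

View pics/wt.png

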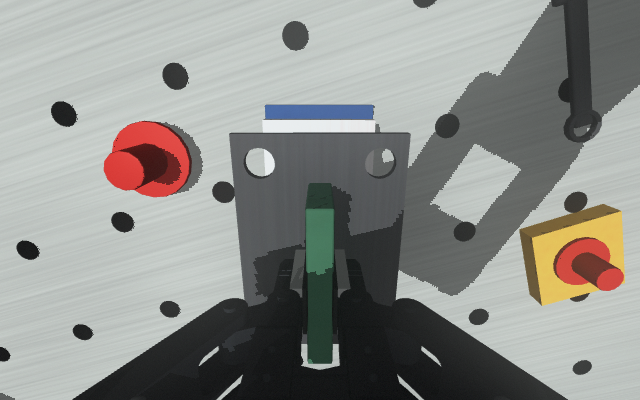

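View pics/c11.png

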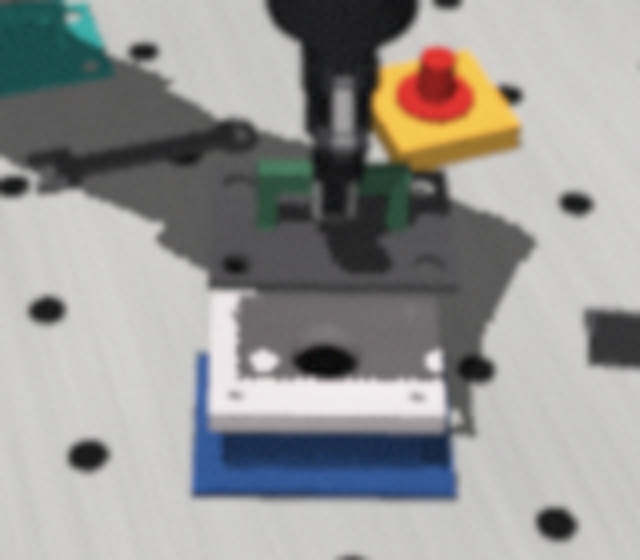

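Aligned; descending smoothly to about 20 mm clearance.

{"op": "drive_tool", "data": {"increments": [[0.006, -0.001, 0, 0, 0, 0, -1], [0.01, 0, 0, 0, 0, 0, -1], [0.012, 0, 0, 0, 0, 0, -1], [0.012, 0, 0, 0, 0, 0, -1], [0.012, 0, 0, 0, 0, 0, -1], [0.009, 0, 0, 0, 0, 0, -1], [0.006, 0, 0, 0, 0, 0, -1], [0.004, 0, 0, 0, 0, 0, -1], [0, 0, 0, 0, 0, 0, -1], [0, 0, 0, 0, 0, 0, -1]]}}

```text
time_s: 21.9
eef_pos: [0.4655, -0.2595, 0.1177]
eef_rot: [0.7, 0.103, 0.699, -0.103]
wrist_force: [0.4, 0.3, -4.0]
opening: 0.127
```

Run:
```python
from h import *
print(pose().round(4)); c=snap('wrist','wf'); s,T=plate(c); crop(c,'c12',220,90,420,200,4)
print([x.round(4) for x in rel((.4657,-.2585,.115),np.radians(73.2))])
d=snap('side','sf'); crop(d,'c13',250,210,410,330,5)
P=cloud(d); 
# side camera: plate height & edges
z=P[...,2]; near=np.hypot(P[...,0]-.465,P[...,1]+.258)<.1
h,e=np.histogram(z[near],np.arange(.06,.1,.002)); print(list(zip(e.round(3),h)))
m=near&(abs(z-.089)<.004)&(d['img'].max(2)<110); m[:, :]&=True
print(cv2.minAreaRect(P[m][:,:2].astype(np.float32)*1000))
```

```text
[[ 6.000e-04  2.883e-01  9.575e-01  4.655e-01]
 [-5.000e-04  9.575e-01 -2.883e-01 -2.595e-01]
 [-1.000e+00 -3.000e-04  7.000e-04  1.177e-01]
 [ 0.000e+00  0.000e+00  0.000e+00  1.000e+00]]
plane [-0.0003 -0.0016  0.0257] n 14409
side edges slope deg [ 0.13 -0.07] at z=-.04 -0.0446 0.0444
front slope 0.09 z at y0 -0.0658
[array([ 0.0027,  0.001 , -0.0001]), array([0.0422, 0.0442, 0.0224])]
[(np.float64(0.06), np.int64(61)), (np.float64(0.062), np.int64(216)), (np.float64(0.064), np.int64(193)), (np.float64(0.066), np.int64(41)), (np.float64(0.068), np.int64(1)), (np.float64(0.07), np.int64(0)), (np.float64(0.072), np.int64(0)), (np.float64(0.074), np.int64(0)), (np.float64(0.076), np.int64(0)), (np.float64(0.078), np.int64(0)), (np.float64(0.08), np.int64(0)), (np.float64(0.082), np.int64(0)), (np.float64(0.084), np.int64(3)), (np.float64(0.086), np.int64(20)), (np.float64(0.088), np.int64(115)), (np.float64(0.09), np.int64(516)), (np.float64(0.092), np.int64(555)), (np.float64(0.094), np.int64(101)), (np.float64(0.096), np.int64(8)), (np.float64(0.098), np.int64(6))]
((467.8367919921875, -260.9164733886719), (92.84407806396484, 129.81661987304688), 73.87870025634766)
```

View pics/c12.png

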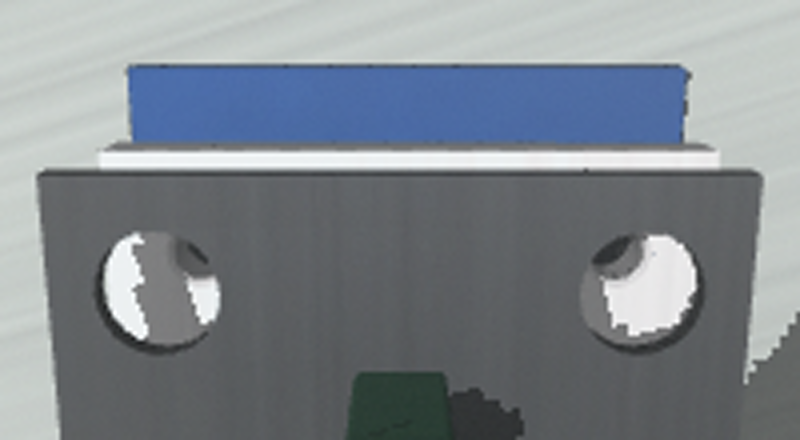

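View pics/c13.png

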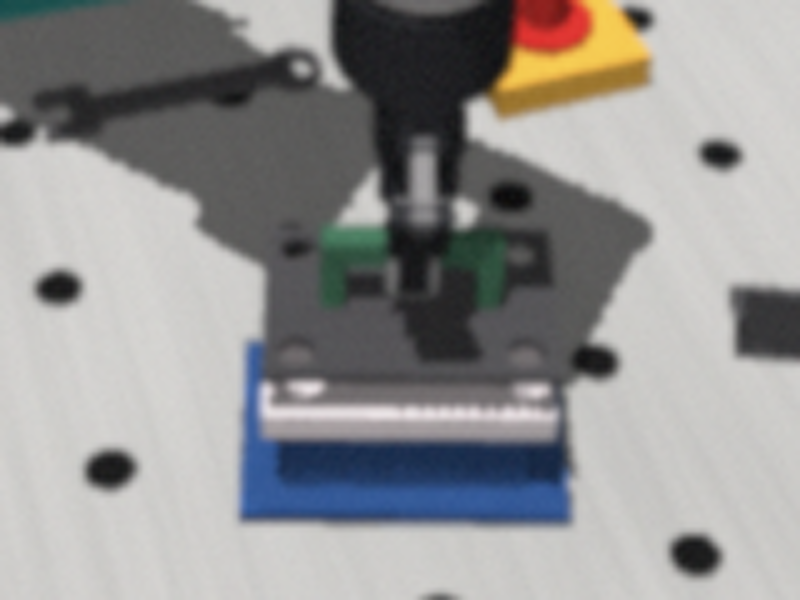

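The flange's front corners show at crop (98,150) and (720,150), and the threads show inside the plate holes. I check alignment in this one image, so arm pose errors cancel.

```bash
python3 - <<'E'
from h import *
c=load('wf'); s,T=plate(c,False)
crop(c,'c14',240,110,290,185,8); crop(c,'c15',355,110,405,185,8)
f=[0,0,T[2,3]-.064]
for u,v in [(98,149),(720,149)]: print('flange corner',tray(c,T,f,220+u/4,90+v/4).round(4))
for u,v in [(40,172),(762,172)]: print('plate corner',tray(c,T,s,220+u/4,90+v/4).round(4))
for u,v in [(159,292),(642,291)]: print('hole',tray(c,T,s,220+u/4,90+v/4).round(4))
# expected thread pixels per estimate
for tx,ty in [(-.05,.031),(-.05,-.031)]:
    a=np.radians(-16.8); p=np.array([.4651+tx*np.cos(a)-ty*np.sin(a),-.2580+tx*np.sin(a)+ty*np.cos(a),.064,1]); q=np.linalg.inv(c['W'])@p
    print('thread px',c['fx']*q[0]/q[2]+c['cx'],c['fy']*q[1]/q[2]+c['cy'],'tool',(np.linalg.inv(T)@p)[:3].round(4))
E
python3 -c "
import cv2,numpy as np
cv2.imwrite('pics/c16.png',np.hstack([cv2.imread('pics/c14.png'),cv2.imread('pics/c15.png')]))"
```

```text
flange corner [ 0.0537 -0.0435 -0.066 ]
flange corner [ 0.0537  0.0466 -0.0658]
plate corner [ 0.0258 -0.0444 -0.0659]
plate corner [ 0.0258  0.045  -0.0657]
hole [ 0.0258 -0.0306 -0.0508]
hole [ 0.0258  0.031  -0.0508]
thread px 374.0484909135557 153.12237921137205 tool [ 0.0536  0.0323 -0.0508]
thread px 269.80058143310936 153.21724268196354 tool [ 0.0537 -0.0297 -0.0509]
```

View pics/c16.png

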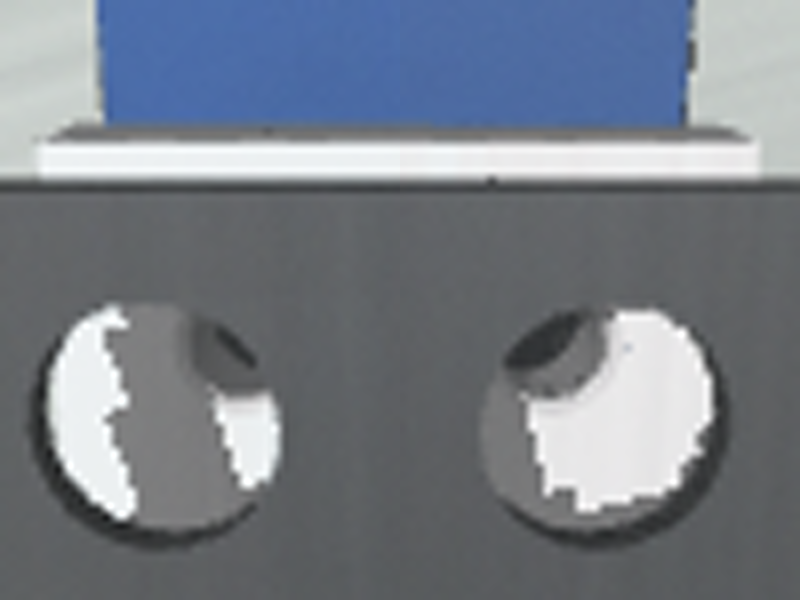

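The flange centre lies about 1.2 mm along tool +y from the plate's; z and yaw agree. Trimming that and going down 2.5 mm.

{"op": "drive_tool", "data": {"increments": [[0.0015, 0.0006, 0, 0, 0, 0, -1], [0.001, 0.0006, 0, 0, 0, 0, -1], [0, 0, 0, 0, 0, 0, -1], [0, 0, 0, 0, 0, 0, -1], [0, 0, 0, 0, 0, 0, -1], [0, 0, 0, 0, 0, 0, -1]]}}

```text
time_s: 22.75
eef_pos: [0.4656, -0.2581, 0.1148]
eef_rot: [0.7, 0.103, 0.7, -0.103]
wrist_force: [0.7, 0.0, -3.1]
opening: 0.129
```

Run:
```python
from h import *
print(pose().round(4),abs(ctrl.get_obs()['dq']).max()); c=snap('wrist','wf2'); s,T=plate(c); crop(c,'c17',220,90,420,200,4)
d=snap('scene','sf2'); crop(d,'c18',170,90,330,240,4)
P=cloud(c);hsv=cv2.cvtColor(c['img'],cv2.COLOR_RGB2HSV); red=(hsv[...,1]>150)&((hsv[...,0]<8)|(hsv[...,0]>172))
m=red&(np.hypot(P[...,0]-.6265,P[...,1]+.0134)<.05)
for lo,hi in((.023,.031),(.057,.064)):
    k=m&(P[...,2]>lo)&(P[...,2]<hi); print(k.sum(),np.median(P[k],0))
```

```text
[[ 0.000e+00  2.884e-01  9.575e-01  4.656e-01]
 [-1.000e-04  9.575e-01 -2.884e-01 -2.581e-01]
 [-1.000e+00 -0.000e+00  0.000e+00  1.148e-01]
 [ 0.000e+00  0.000e+00  0.000e+00  1.000e+00]] 0.0015965307182290625
plane [-0.0002 -0.0017  0.0257] n 14403
side edges slope deg [ 0.04 -0.17] at z=-.04 -0.0446 0.0444
front slope 0.06 z at y0 -0.0658
846 [ 0.62248176 -0.03302381  0.02698331]
0 [nan nan nan]
  return _methods._mean(a, axis=axis, dtype=dtype,
  ret = um.true_divide(
```

View pics/c17.png

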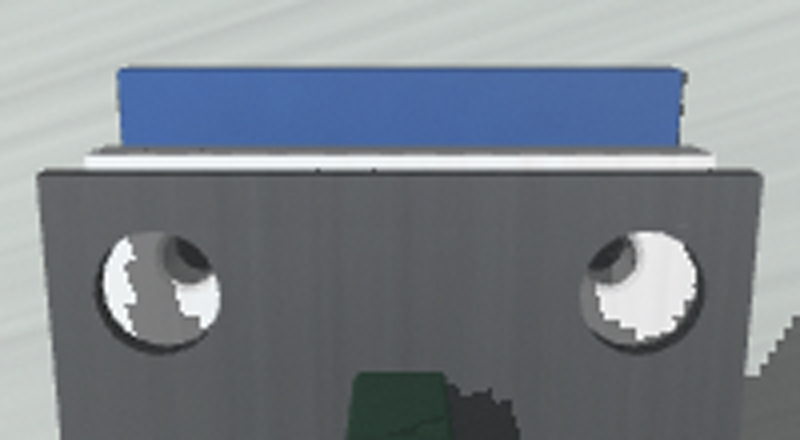

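View pics/c18.png

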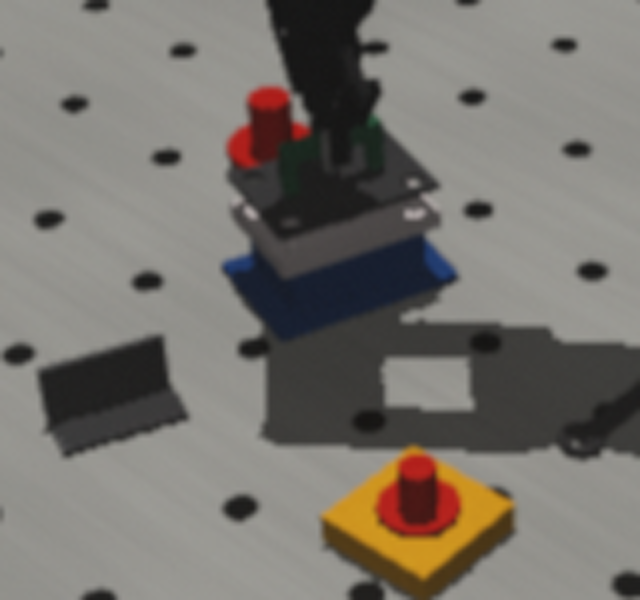

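Flange corners (crop x 85 and 715) and plate corners (40 and 762) now share the same centre line. The plate is about 20 mm above the flange, the arm is still, and the cap is seated.

```bash
python3 -c "
from bench import hand_in; print(hand_in())"
```

```text
the job is handed in; nothing more can be done
None
```

I moved the red dust cap from the flange to the yellow holder and let go. The cover plate is now held in the gripper, hovering over the flange. I handed the job in at about 23 s of the 62 s; no verdict came back.

- **Cap:** it met the holder with about 5 N as it seated. After release its disc top was at z = 0.027 m and its grip top at 0.060 m, the seated values. Its centre was within about 1 mm of the bore.
- **Plate:** it is gripped by the handle and level within about 0.002 rad. Its underside is about 20 mm above the flange, and the arm was still.
- **Alignment:** the check before the last move showed the plate 1.2 mm off sideways, so I corrected it. Afterwards the plate and flange were centred on each other to well under 1 mm in the wrist image.
- **Only partly checked:** just the two holes nearest the wrist camera were visible through the plate. The far pair follows from the fitted plate and flange poses. The last automatic look at the cap's grip top returned no points, but the scene picture showed it upright in the holder.
- **Bystanders:** I never touched the wrench, the jar or the angle offcut; I did not measure their positions again.

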